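# Build the second tier of a kiln shelf from matching props, a bat and two pieces of ware

### The arm

A 6-joint arm with a two-finger parallel gripper is mounted at the origin on a cart in front of the work surface, level with it; the furniture and walls round the work are solid. World frame = base frame: x ahead of the robot, y to its left, z up, the work surface at z = 0. Lengths are in m, angles in rad, forces in N, time in s.
With the tool pointing down it reaches from about 0.35 to 0.975 m from the base axis. Payload 4.9 kg.
Tool frame: the origin (TCP) lies midway between the tips of the shut fingers; the grasp point (between the pads) lies 19 mm behind it; z points along the fingers, y is the direction in which the jaws open and shut (so a half turn about z gives the same grasp; the last joint's range is limited). The gripper opens to 85 mm and grips with 20 to 120 N. Pads are 22 mm wide; open, the fingers measure 114 mm over their backs; the gripper's body (76 mm by 85 mm) begins 54 mm behind the grasp point. The pads swing forward as they close: fully open they stand 13 mm farther back than shut.
Start: joints at [-1.321, 0.053, 1.613, -0, 1.476, -0.119], TCP at [0.225, -0.583, 0.231] pointing down, gripper open.
Joint ranges: [-3.01, 3.01], [-1.01, 2.22], [0.06, 2.58], [-1.02, 4.17], [0.09, 2.62], [-3.14, 3.14]. Speed limits (rad/s): [2.57, 2.57, 3.14, 3.14, 3.14, 3.14].

### API

Orientations are given as a rotation vector (axis times angle).
In Python, from station import ctrl gives the robot as it stands.
- The arm moves only by the tool play_rows, never from a script. Its argument "motion" is a list that holds one entry, the list of rows, each a list of 7 numbers: the closure, from -1 (fully open) to 1 (shut), then the shift along the tool's x, y, z in cm, then the turn, a rotation vector about the tool's x, y, z in degrees. A call has 1 to 20 rows; each row is the pose to reach, as a shift and turn from the pose measured when the call began, along the tool's axes at that moment; what a row does not reach only later rows make up. A row lasts 1/8 s, in which the tool goes at most 62.5 mm and 10.7 degrees, less where a joint would pass 70% of its speed; a pose out of reach is approached as far as the arm can. A call with a gripper value outside its range is refused whole. The fingers move at their own pace and stop on an object; "newtons" is the grip in N (left out, the last holds). Time passes only in rows, so rows that repeat a pose let the fingers close. It gives the time, the measured TCP pose, the force and the opening at its end, in the units of the state.
- ctrl.get_obs(): the state, without advancing time (a new reading comes with each control period).
- ctrl.get_image(name): name is "scene" or "top"; returns a dict with "color" (420x560x3 uint8, red, green, blue), "mtx" (3x3 intrinsics, pixels), "T" (4x4, takes a point from camera to world coordinates). Camera axes: x right, y up, looking along -z (the intrinsics and any distortion apply to the point x, -y, -z); pixel columns grow to the right and rows downward; lengths in m; the calibration is good to about 2 mm. A picture is of the moment at which its call begins. There is no depth.
- ctrl.finish_job(): hands the job in, once; it reports no verdict.
The state is a dict: "t": time; "q": joint angles; "dq": joint speeds; "effort": joint torques, N m; "tool_pos": TCP position; "tool_rot": TCP orientation; "contact_force": force on the tool from outside, world axes, zero at the start; "wrist_torque": the same for the moment, N m; "opening": finger opening in m.
Only numpy, scipy, OpenCV 4.12 (cv2) and the standard library are available. Lean on these libraries where they do the work, as an engineer would, in place of code of your own. Each camera call takes 0.05 s, during which the arm holds its last target.

### The job

Set the small kiln shelf for firing in two tiers: stand the small blue-banded bowl in the middle of the shelf and one tall cream prop square across each end, close to the end edge, then lay the long narrow bat level on the two props, in line with the shelf and centred over it, and stand the vase upright on the middle of the bat. Use the tall props only: leave the short brown props and the wide painted bowl behind them where they are, and do not tip over the vase or the small bowl.

Things in the scene. Friction and masses are not known exactly. Their poses are not given: they have to be found in the camera images.
- kiln_shelf: the target: a refractory slab 200 x 110 x 15 mm lying fixed on the bench, buff with a white coated top. Origin at the centre of its underside, z up, x along its 200 mm length, y along its 110 mm width; its top is 15 mm above the origin
- bat: long narrow kiln bat: a loose buff slab 200 x 54 x 12 mm with a white coated top, lying flat on the bench, about 0.24 kg; it can be gripped across its 54 mm width at mid-length. Origin at the centre of its underside, z up, x along its 200 mm length
- tall_prop_a: tall kiln prop: solid cream-coloured refractory brick 28 x 54 x 45 mm (x, y, height) with two dark core mouths in its top; stands upright, loose, about 0.12 kg; grip it across its 28 mm sides. Origin at the centre of its underside, z up, x along the 28 mm width. The two tall props are alike and may go to either end
- tall_prop_b: tall kiln prop: solid cream-coloured refractory brick 28 x 54 x 45 mm (x, y, height) with two dark core mouths in its top; stands upright, loose, about 0.12 kg; grip it across its 28 mm sides. Origin at the centre of its underside, z up, x along the 28 mm width. The two tall props are alike and may go to either end
- short_prop_a: short kiln prop: same shape but darker brown and only 25 mm high (28 x 54 x 25 mm), loose; too low for this job, stays where it lies. Origin at the centre of its underside, x along the 28 mm width
- short_prop_b: short kiln prop: same shape but darker brown and only 25 mm high (28 x 54 x 25 mm), loose; too low for this job, stays where it lies. Origin at the centre of its underside, x along the 28 mm width
- bowl: low white porcelain bowl with blue bands, the small one: 54 mm across the rim, 28 mm high, nearly upright sides from 9 mm up, walls 3.5 mm, loose, about 0.06 kg; grip it across the outside. Origin at the centre of its underside, z up; round, so yaw does not matter
- vase: white porcelain bud vase with blue and gold bands, 66 mm high, loose, about 0.09 kg; upright cylindrical body 42 mm in diameter from 10 to 40 mm up, foot 34 mm, narrow neck 21 mm and lip 26 mm. Origin at the centre of its underside, z up; round
- cup_02: bystander: wide painted porcelain bowl, 115 mm across and 56 mm high, standing loose further back on the bench. Origin at the centre of its underside

How it is judged:
By the outcome, as a careful person would: the job done as asked, in the order asked, and still so for the second after the job is handed in, with the robot touching nothing.
It also fails if it takes over 120 s, if anything falls off the work surface, if the arm or the gripper's body presses on something with over 40 N, if the wrist force passes 120 N, or if a joint passes its speed limit or range.

## Working session

There is one attempt and no reset: what is moved stays moved. The work goes in short steps, Python scripts to look and compute and a tool call to move; the robot and the scene stay as the last step left them, time stands still between calls to the robot, and variables do not carry over. Pictures are saved under pics/ and viewed, and the job is handed in when it is done.

Besides the shell and the picture viewer there is one more tool, called after ">>>" as a command line: name --argument value ..., lists and objects as JSON in quotes. play_rows: Moves the arm, as the interface text tells. Its arguments: {"type":"object","properties":{"motion":{"type":"array"},"newtons":{"type":"number"}},"required":["motion"]}

```bash
mkdir -p pics; ls; cat > h.py <<'E'
import numpy as np, cv2
from station import ctrl
def img(n,f):
    d=ctrl.get_image(n); cv2.imwrite('pics/'+f,d['color'][:,:,::-1]); np.savez('pics/'+f[:-4]+'.npz',**d); return d
def ray(d,u,v,z):
    K=d['mtx'];T=d['T']
    p=np.linalg.solve(K,[u,v,1.]); r=T[:3,:3]@np.array([p[0],-p[1],-p[2]]); o=T[:3,3]
    return o+r*(z-o[2])/r[2]
def proj(d,P):
    T=d['T'];c=T[:3,:3].T@(np.array(P)-T[:3,3]); c=d['mtx']@np.array([c[0],-c[1],-c[2]]); return c[:2]/c[2]
E
python3 - <<'E'
from h import *
for n in('scene','top'):
    d=img(n,n+'0.png'); print(d.keys(),d['mtx'],d['T'])
print(ctrl.get_obs())
E
```

```text
pics
dict_keys(['color', 'mtx', 'T']) [[478.71842514   0.         276.93598367]
 [  0.         478.71842514 204.05302048]
 [  0.           0.           1.        ]] [[-0.87625787  0.2512187  -0.41117067  0.12843241]
 [-0.48172942 -0.47523114  0.73626906  0.67939841]
 [-0.01043655  0.84323457  0.53744446  0.61038948]
 [ 0.          0.          0.          1.        ]]
dict_keys(['color', 'mtx', 'T']) [[443.97924119   0.         282.07693914]
 [  0.         443.97924119 204.95528772]
 [  0.           0.           1.        ]] [[ 0.00933826  0.99835229 -0.0566172   0.53043921]
 [-0.99934548  0.01129644  0.0343656  -0.08893242]
 [ 0.03494855  0.05625922  0.99780434  0.95437849]
 [ 0.          0.          0.          1.        ]]
{'t': 0.1, 'q': array([-1.32099895e+00,  5.32509774e-02,  1.61417240e+00, -1.24045141e-05,
        1.47598794e+00, -1.18976395e-01]), 'dq': array([-1.28239438e-03, -4.34707756e-04, -3.39421703e-03,  7.54230673e-05,
        1.96422682e-03,  7.97534254e-04]), 'effort': array([ 1.49976018e-03, -3.94903457e+01, -3.71363211e+01, -2.96216035e-05,
        3.88654575e-03,  1.82137654e-06]), 'tool_pos': array([ 0.22516471, -0.58242383,  0.23020128]), 'tool_rot': array([-3.08655546e+00, -5.75660938e-01,  2.05963644e-04]), 'contact_force': array([ 0.71275609,  0.49071563, -0.53328105]), 'wrist_torque': array([ 0.01919768, -0.0173133 ,  0.06383792]), 'opening': 0.08560605944935891}
```

View pics/scene0.png

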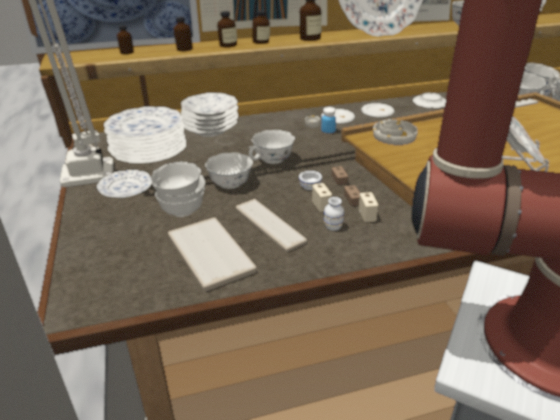

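View pics/top0.png

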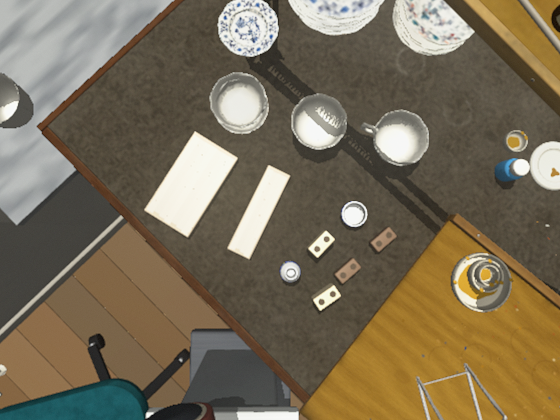

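The top view shows the shelf near (191,184), the bat at (259,212), the bowl at (354,214) and the vase at (290,271). The tall props are at (321,244) and (327,297), and the short props at (383,239) and (347,270). Next I'll measure them.

```bash
cat > seg.py <<'E'
from h import *
def blobs(d,roi,thr=130,minA=60):
    c=d['color']; g=c.min(2) if False else cv2.cvtColor(c,cv2.COLOR_RGB2GRAY)
    m=(g>thr).astype(np.uint8)
    x0,y0,x1,y1=roi; mm=np.zeros_like(m); mm[y0:y1,x0:x1]=m[y0:y1,x0:x1]
    mm=cv2.morphologyEx(mm,cv2.MORPH_CLOSE,np.ones((5,5),np.uint8))
    cs,_=cv2.findContours(mm,cv2.RETR_EXTERNAL,cv2.CHAIN_APPROX_NONE)
    return [k for k in cs if cv2.contourArea(k)>minA]
def rect(d,k,z):
    P=np.array([ray(d,u,v,z)[:2] for u,v in k[:,0,:]])*1000
    (c,s,a)=cv2.minAreaRect(P.astype(np.float32))
    if s[0]<s[1]: s=(s[1],s[0]);a+=90
    return np.round(c,1),np.round(s,1),round((a+90)%180-90,1)
E
python3 - <<'E'
from seg import *
d=dict(np.load('pics/top0.npz'))
for k in blobs(d,(140,125,420,320)):
    M=cv2.boundingRect(k); 
    print(M,cv2.contourArea(k),[ (z,)+rect(d,k,z) for z in (.012,.045)], d['color'][M[1]+M[3]//2,M[0]+M[2]//2])
c=d['color'][125:325,140:420][:,:,::-1]
cv2.imwrite('pics/crop0.png',cv2.resize(c,None,fx=2.8,fy=2.8,interpolation=cv2.INTER_CUBIC))
s=dict(np.load('pics/scene0.npz'))['color'][140:300,150:400][:,:,::-1]
cv2.imwrite('pics/crop1.png',cv2.resize(s,None,fx=3.2,fy=3.2,interpolation=cv2.INTER_CUBIC))
E
```

```text
(313, 285, 28, 26) 342.5 [(0.012, array([ 389.8, -217.5]), array([55.6, 30.1]), -55.6), (0.045, array([ 394.7, -213. ]), array([53.7, 29. ]), -55.6)] [247 247 225]
(280, 262, 20, 19) 277.0 [(0.012, array([ 444.5, -138.4]), array([40.2, 37.7]), -89.6), (0.045, array([ 447.5, -136.7]), array([38.8, 36.4]), -89.6)] [250 250 250]
(336, 259, 24, 24) 243.0 [(0.012, array([ 446.8, -261.5]), array([50.3, 24. ]), -49.0), (0.045, array([ 449.7, -255.5]), array([48.6, 23.2]), -49.0)] [172 141 114]
(308, 231, 27, 27) 340.0 [(0.012, array([ 502.9, -204.9]), array([55.8, 28.5]), -44.8), (0.045, array([ 503.9, -200.8]), array([53.8, 27.5]), -44.8)] [247 247 230]
(372, 228, 24, 23) 235.0 [(0.012, array([ 513.8, -338.3]), array([50.3, 23.6]), -49.0), (0.045, array([ 514.4, -329.5]), array([48.5, 22.8]), -49.0)] [168 137 110]
(341, 201, 27, 26) 499.0 [(0.012, array([ 567.4, -275.4]), array([55.8, 53.4]), 45.5), (0.045, array([ 566.1, -268.8]), array([53.9, 51.5]), 45.5)] [246 246 246]
(227, 165, 63, 94) 2263.5 [(0.012, array([569.9, -71.4]), array([199.2,  53.6]), -25.5), (0.045, array([568.6, -72. ]), array([192.2,  51.7]), -25.5)] [247 244 233]
(144, 131, 94, 106) 4773.5 [(0.012, array([627.4,  72.1]), array([199.9, 109.7]), -31.2), (0.045, array([624. ,  66.5]), array([192.9, 105.8]), -31.2)] [248 246 237]
(365, 125, 55, 41) 1565.5 [(0.012, array([ 716.5, -358.8]), array([117.9,  87.4]), -89.0), (0.045, array([ 710. , -349.4]), array([113.8,  84.3]), -89.0)] [246 247 246]
(291, 125, 53, 25) 914.5 [(0.012, array([ 731.2, -195.5]), array([112.2,  52.2]), -89.0), (0.045, array([ 724.2, -191.7]), array([108.3,  50.4]), -89.0)] [246 247 246]
(222, 125, 40, 9) 219.5 [(0.012, array([745.8, -33. ]), array([83.3, 17.3]), -89.0), (0.045, array([738.3, -35. ]), array([80.4, 16.7]), -89.0)] [214 211 194]
```

```bash
sleep 1
```

```text
(no output)
```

View pics/crop0.png

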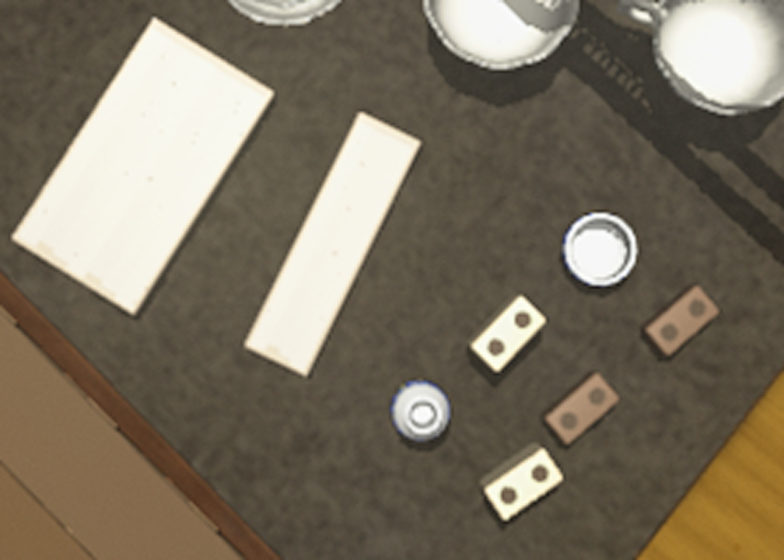

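View pics/crop1.png

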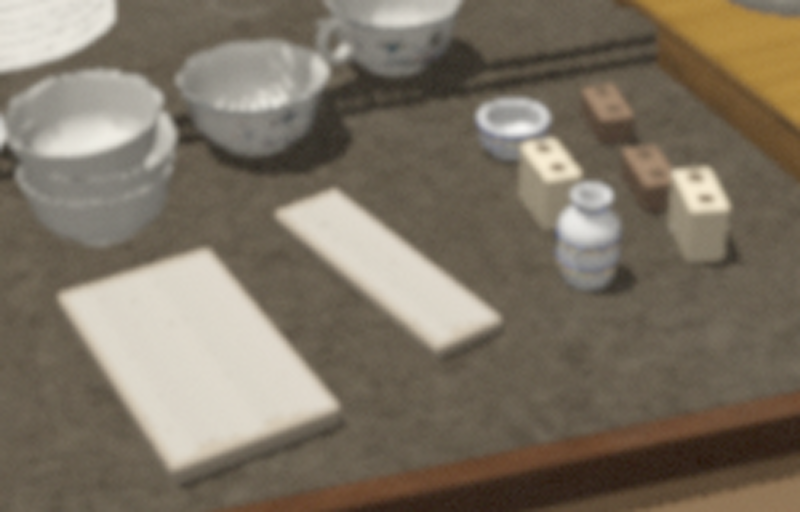

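```bash
cat > go.py <<'E'
from h import *
from scipy.spatial.transform import Rotation as Ro
def go(x,y,z,jaw=None):
    "x,y,z mm TCP; jaw: world angle (deg) of tool y. prints shift cm and turn deg"
    o=ctrl.get_obs(); R=Ro.from_rotvec(o['tool_rot']); p=o['tool_pos']*1000
    s=R.inv().apply(np.array([x,y,z])-p)/10
    ty=R.as_matrix()[:,1]; cur=np.degrees(np.arctan2(ty[1],ty[0]))
    out=None
    if jaw is not None:
        dl=(jaw-cur+90)%180-90
        a=np.radians(cur+dl); Y=np.array([np.cos(a),np.sin(a),0]); Z=np.array([0,0,-1.])
        T=np.stack([np.cross(Y,Z),Y,Z],1)
        out=(R.inv()*Ro.from_matrix(T)).as_rotvec(degrees=True).round(2)
    print('shift',s.round(2),'turn',out,'jaw now',round(cur,1),'q6',o['q'][5].round(2),'t',round(o['t'],2),'pos',p.round(1),'open',o['opening'].round(4),'F',o['contact_force'].round(1))
E
python3 - <<'E'
from seg import *
from go import go
d=dict(np.load('pics/top0.npz'));s=dict(np.load('pics/scene0.npz'))
B=blobs(d,(140,125,420,320))
print('shelf',rect(d,B[7],.015),'bat',rect(d,B[6],.012))
def circ(k,z): 
    (u,v),r=cv2.minEnclosingCircle(k); e=cv2.fitEllipse(k); return ray(d,u,v,z)*1000,r,ray(d,*e[0],z)*1000
print('bowl',circ(B[5],.028),'vase',circ(B[1],.04), 'lip',ray(d,290.7,272.5,.066)*1000)
# cross-check projections in scene
for P in [(626.9,71.6,15),(569.9,-71.4,12),(503.9,-200.8,45),(394.7,-213,45),(567,-272,28),(447,-136,66)]:
    print(P,proj(s,np.array(P)/1000).round(1))
go(567,-272,120,0)
E
```

```text
shelf (array([627.1,  71.6]), array([199.3, 109.3]), -31.2) bat (array([569.9, -71.4]), array([199.2,  53.6]), -25.5)
bowl (array([ 567.00153906, -272.44679714,   28.        ]), 13.139972686767578, array([ 566.70906888, -272.28807627,   28.        ])) vase (array([ 446.64481399, -137.54584189,   40.        ]), 10.041031837463379, array([ 446.82466371, -137.51586359,   40.        ])) lip [ 446.44467883 -137.95315353   66.        ]
(626.9, 71.6, 15) [209.1 247.4]
(569.9, -71.4, 12) [268.4 220.8]
(503.9, -200.8, 45) [320.6 188.5]
(394.7, -213, 45) [367.5 197.7]
(567, -272, 28) [309.1 175.5]
(447, -136, 66) [332.7 200.1]Traceback (most recent call last):
  File "<stdin>", line 12, in <module>
  File "go.py", line 14, in go
    print('shift',s.round(2),'turn',out,'jaw now',round(cur,1),'q6',o['q'][5].round(2),'t',round(o['t'],2),'pos',p.round(1),'open',o['opening'].round(4),'F',o['contact_force'].round(1))
                                                                                                                                   ^^^^^^^^^^^^^^^^^^
AttributeError: 'float' object has no attribute 'round'
```

```bash
sed -i "s/o\['opening'\].round(4)/round(o['opening'],4)/" go.py; python3 - <<'E'
from go import go
go(567,-272,100,0)
go(567,-272,30,0)
go(567,-272,3,0)
E
```

```text
shift [ 43.07 -16.61  13.06] turn [ -0.08  -0.07 -68.87] jaw now -68.9 q6 -0.12 t 0.1 pos [ 225.2 -582.4  230.2] open 0.0856 F [ 0.7  0.5 -0.5]
shift [ 43.07 -16.6   20.06] turn [ -0.08  -0.07 -68.87] jaw now -68.9 q6 -0.12 t 0.1 pos [ 225.2 -582.4  230.2] open 0.0856 F [ 0.7  0.5 -0.5]
shift [ 43.07 -16.59  22.76] turn [ -0.08  -0.07 -68.87] jaw now -68.9 q6 -0.12 t 0.1 pos [ 225.2 -582.4  230.2] open 0.0856 F [ 0.7  0.5 -0.5]
```

>>> play_rows --motion '[[[-1,43.07,-16.6,10,0,0,-68.9],[-1,43.07,-16.6,10,0,0,-68.9],[-1,43.07,-16.6,10,0,0,-68.9],[-1,43.07,-16.6,10,0,0,-68.9],[-1,43.07,-16.6,10,0,0,-68.9],[-1,43.07,-16.6,10,0,0,-68.9],[-1,43.07,-16.6,10,0,0,-68.9],[-1,43.07,-16.6,10,0,0,-68.9],[-1,43.07,-16.6,10,0,0,-68.9],[-1,43.07,-16.6,14,0,0,-68.9],[-0.8,43.07,-16.6,16,0,0,-68.9],[-0.7,43.07,-16.6,16,0,0,-68.9]]]'

```text
t: 1.6
tool_pos: [0.5649, -0.2718, 0.0682]
tool_rot: [-2.218, -2.216, 0.0]
contact_force: [-0.3, -0.9, 0.8]
opening: 0.0729
```

```bash
python3 - <<'E'
from go import *
go(567,-272,3,0)
d=img('top','t1.png');s=img('scene','s1.png')
a=cv2.resize(d['color'][140:320,220:440][:,:,::-1],None,fx=2.5,fy=2.5); b=cv2.resize(s['color'][120:260,250:400][:,:,::-1],None,fx=2.3,fy=2.3)
h=max(a.shape[0],b.shape[0]); o=np.zeros((h,a.shape[1]+b.shape[1],3),np.uint8); o[:a.shape[0],:a.shape[1]]=a;o[:b.shape[0],a.shape[1]:]=b
cv2.imwrite('pics/c1.png',o[:, :800]); print(o.shape)
E
```

```text
shift [-0.05  0.24  6.51] turn [-0.27 -0.25 -0.04] jaw now -0.0 q6 -0.57 t 1.6 pos [ 564.9 -271.8   68.2] open 0.0729 F [-0.3 -0.9  0.8]
(450, 895, 3)
```

View pics/c1.png

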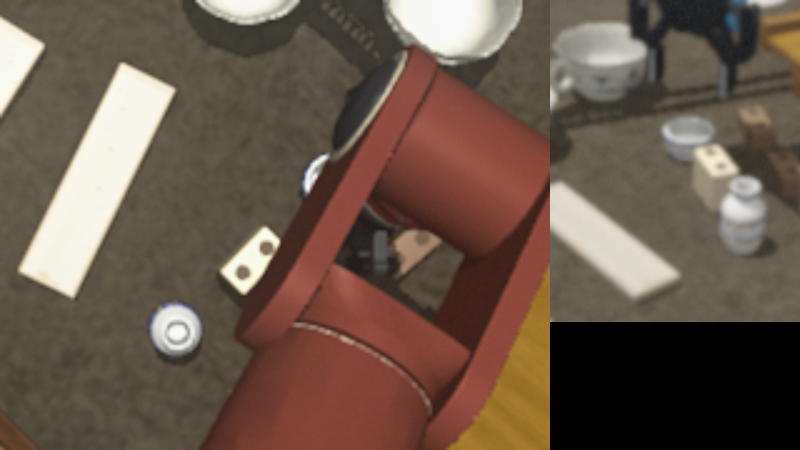

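The top view shows the arm over the work and hiding the bowl. In the scene view the fingertips are at about (296,157) and (326,159), above and behind the bowl at (310,176). I'll check that against the projected tip positions.

```bash
python3 - <<'E'
from go import *
go(567,-272,3,0)
d=dict(np.load('pics/top0.npz'));s=dict(np.load('pics/scene0.npz'))
for z in (.07,.08): 
  for dx in (-.043,0,.043): print(z,dx,proj(s,(.565+dx,-.272,z)).round(1),proj(d,(.565+dx,-.272,z)).round(1))
E
```

```text
shift [ 0.07 -0.01  6.84] turn [ 0.01 -0.07 -0.02] jaw now -0.0 q6 -0.57 t 1.7 pos [ 567.1 -272.8   71.4] open 0.0724 F [ 0.1 -0.5  1. ]
0.07 -0.043 [326.4 164.5] [358.  235.1]
0.07 0 [310.2 160.6] [358.  213.6]
0.07 0.043 [294.6 156.9] [358.  192.2]
0.08 -0.043 [326.6 160.8] [359.1 235.1]
0.08 0 [310.3 157. ] [359.1 213.4]
0.08 0.043 [294.6 153.3] [359.1 191.8]
```

The projections match the view. Descending and gripping.

>>> play_rows --motion '[[[-0.7,0.07,0,4,0,0,0],[-0.7,0.07,0,6,0,0,0],[-0.7,0.07,0,6.84,0,0,0],[-0.7,0.07,0,6.84,0,0,0],[-0.3,0.07,0,6.84,0,0,0],[0.0,0.07,0,6.84,0,0,0],[0.0,0.07,0,6.84,0,0,0],[0.0,0.07,0,6.84,0,0,0]]]' --newtons 25

```text
t: 2.7
tool_pos: [0.5682, -0.2728, 0.0048]
tool_rot: [2.22, 2.22, 0.003]
contact_force: [-1.0, 0.5, 5.8]
opening: 0.0521
```

```bash
python3 - <<'E'
from go import *
go(567,-272,3,0)
go(627,71.6,110,0)
E
```

```text
shift [ 0.08 -0.12  0.18] turn [ 0.16  0.02 -0.02] jaw now -0.0 q6 -0.57 t 2.7 pos [ 568.2 -272.8    4.8] open 0.0521 F [-1.   0.5  5.8]
shift [ 34.44   5.9  -10.52] turn [ 0.16  0.02 -0.02] jaw now -0.0 q6 -0.57 t 2.7 pos [ 568.2 -272.8    4.8] open 0.0521 F [-1.   0.5  5.8]
```

>>> play_rows --motion '[[[0.1,0,0,-3,0,0,0],[0.1,0,0,-6,0,0,0],[0.1,5,1,-8,0,0,0],[0.1,10,2,-8,0,0,0],[0.1,15,2.5,-8,0,0,0],[0.1,20,3.4,-8,0,0,0],[0.1,25,4.2,-8,0,0,0],[0.1,30,5.1,-8,0,0,0],[0.1,34.44,5.9,-8,0,0,0],[0.1,34.44,5.9,-8,0,0,0],[0.1,34.44,5.9,-7,0,0,0],[0.1,34.44,5.9,-6,0,0,0],[0.1,34.44,5.9,-6,0,0,0]]]'

```text
t: 4.32
tool_pos: [0.6257, 0.0705, 0.0627]
tool_rot: [-2.223, -2.219, 0.002]
contact_force: [-0.3, 0.2, 0.1]
opening: 0.0526
```

```bash
python3 - <<'E'
from go import *
d=img('top','t2.png');s=img('scene','s2.png')
go(627,71.6,20,0)
E
```

```text
shift [0.08 0.   4.43] turn [ 0.1   0.02 -0.09] jaw now -0.1 q6 -0.0 t 4.42 pos [626.9  70.8  64.3] open 0.0522 F [ 0.6  0.  -0.7]
```

View pics/s2.png

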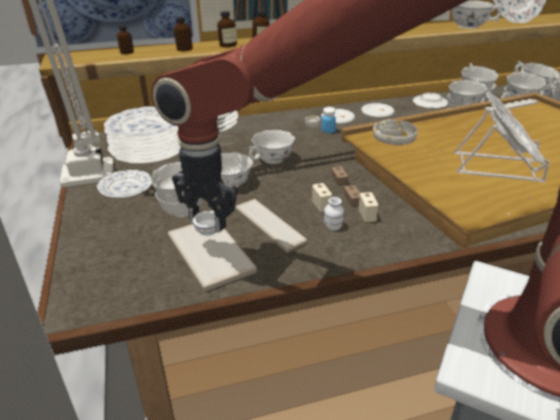

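The scene shows the bowl held level over the shelf at (208,222). Lowering it.

>>> play_rows --motion '[[[0.1,0.08,0,2,0,0,0],[0.1,0.08,0,3.4,0,0,0],[0.1,0.08,0,4.1,0,0,0],[0.1,0.08,0,4.4,0,0,0],[0.1,0.08,0,4.4,0,0,0],[-0.5,0.08,0,4.4,0,0,0],[-0.6,0.08,0,4.4,0,0,0],[-0.6,0.08,0,3,0,0,0],[-0.6,0.08,0,-2,0,0,0],[-0.6,0.08,0,-7,0,0,0],[-0.6,0.08,0,-10,0,0,0]]]'

```text
t: 5.8
tool_pos: [0.6283, 0.0717, 0.1693]
tool_rot: [2.219, 2.216, 0.008]
contact_force: [1.3, -0.3, -0.8]
opening: 0.0687
```

```bash
python3 - <<'E'
from go import *
go(394.7,-213,100,34.4)
go(503.9,-200.8,100,45.2)
E
```

```text
shift [-28.5  -23.37   6.76] turn [  0.43   0.15 -34.48] jaw now -0.1 q6 -0.0 t 5.8 pos [628.3  71.7 169.3] open 0.0687 F [ 1.3 -0.3 -0.8]
shift [-27.26 -12.45   6.84] turn [  0.41   0.19 -45.28] jaw now -0.1 q6 -0.0 t 5.8 pos [628.3  71.7 169.3] open 0.0687 F [ 1.3 -0.3 -0.8]
```

>>> play_rows --motion '[[[-0.3,-27.26,-12.45,4,0.4,0.2,-45.3],[-0.3,-27.26,-12.45,4,0.4,0.2,-45.3],[-0.3,-27.26,-12.45,4,0.4,0.2,-45.3],[-0.3,-27.26,-12.45,4,0.4,0.2,-45.3],[-0.3,-27.26,-12.45,6,0.4,0.2,-45.3],[-0.3,-27.26,-12.45,8,0.4,0.2,-45.3],[-0.3,-27.26,-12.45,8,0.4,0.2,-45.3],[-0.3,-27.26,-12.45,8,0.4,0.2,-45.3]]]'

```text
t: 6.8
tool_pos: [0.505, -0.2007, 0.09]
tool_rot: [1.195, 2.903, 0.0]
contact_force: [-0.9, -0.5, 0.2]
opening: 0.0552
```

```bash
python3 - <<'E'
from go import *
from seg import *
d=img('top','t3.png');s=img('scene','s3.png')
go(503.9,-200.8,10,45.2)
k=[k for k in blobs(d,(140,125,240,240),thr=130)]
print([rect(d,q,.015) for q in k])
o=np.zeros((420,800,3),np.uint8);a=cv2.resize(d['color'][120:250,130:250][:,:,::-1],None,fx=3.2,fy=3.2);b=cv2.resize(s['color'][130:280,150:380][:,:,::-1],None,fx=1.8,fy=1.8)
o[:416,:384]=a;o[:b.shape[0],386:386+b.shape[1]]=b;cv2.imwrite('pics/c3.png',o)
E
```

```text
shift [ 0.11 -0.13  8.02] turn [0.06 0.16 0.1 ] jaw now 45.3 q6 -1.31 t 6.9 pos [ 505.3 -200.5   90.2] open 0.0555 F [-0.1 -0.7  1. ]
[(array([627.3,  71.8]), array([199.5, 109.7]), -31.2), (array([744.7,  -9.8]), array([36.1, 17.3]), -89.0)]
```

View pics/c3.png

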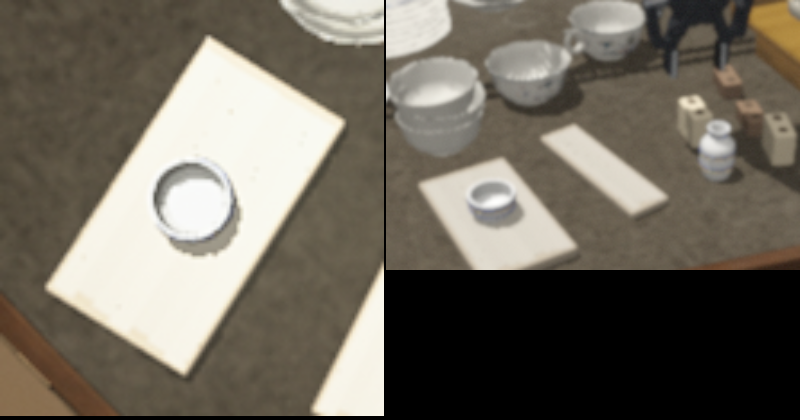

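The bowl stands upright near the middle of the shelf, at crop (193,200). The prop is below the gripper.

>>> play_rows --motion '[[[-0.3,0.1,-0.1,3,0,0,0],[-0.3,0.1,-0.1,6,0,0,0],[-0.3,0.1,-0.1,7.6,0,0,0],[-0.3,0.1,-0.1,8.0,0,0,0],[-0.3,0.1,-0.1,8.0,0,0,0],[0.1,0.1,-0.1,8.0,0,0,0],[0.6,0.1,-0.1,8.0,0,0,0],[0.6,0.1,-0.1,8.0,0,0,0],[0.6,0.1,-0.1,8.0,0,0,0]]]' --newtons 40

```text
t: 8.02
tool_pos: [0.5051, -0.2012, 0.0115]
tool_rot: [1.193, 2.901, -0.001]
contact_force: [-0.5, -0.0, 5.9]
opening: 0.0277
```

```bash
python3 - <<'E'
from go import *
d=dict(np.load('pics/top3.npz' if 0 else 'pics/t3.npz'))
c=d['color'][120:250,130:250]
print('bowl expected px at centre',proj(d,(.6272,.0717,.043)),'observed ~190.3,182.5', ray(d,190.3,182.5,.043))
u=np.array([np.cos(np.radians(-31.2)),np.sin(np.radians(-31.2))])
C=np.array([627.2,71.7])
for s in(-82,82): print(s,C+s*u)
go(*(C+82*u),80,-31.2)
go(*(C-82*u),80,-31.2)
E
```

```text
bowl expected px at centre [188.59004616 181.93816929] observed ~190.3,182.5 [0.62608994 0.06819699 0.043     ]
-82 [557.06013067 114.17821477]
82 [697.33986933  29.22178523]
shift [ 2.51 29.91 -6.81] turn [ 0.26  0.17 76.5 ] jaw now 45.3 q6 -1.31 t 8.03 pos [ 505.1 -201.2   11.5] open 0.0277 F [-0.5 -0.   5.9]
shift [18.46 26.09 -6.89] turn [ 0.26  0.17 76.5 ] jaw now 45.3 q6 -1.31 t 8.03 pos [ 505.1 -201.2   11.5] open 0.0277 F [-0.5 -0.   5.9]
```

```bash
python3 - <<'E'
from go import *
d=dict(np.load('pics/top0.npz'));s=dict(np.load('pics/scene0.npz'))
for z in(.06,.09):
  c=ray(d,240,103,z); print(z,c, np.hypot(*(c[:2]-[.6973,.0292])), proj(s,c), [ray(d,u,v,z).round(3) for u,v in((211,103),(227,130),(240,133))])
E
```

```text
0.06 [ 0.78837572 -0.03196898  0.06      ] 0.10971067063979786 [176.07228323 186.61123997] [array([0.787, 0.027, 0.06 ]), array([ 0.732, -0.006,  0.06 ]), array([ 0.727, -0.033,  0.06 ])]
0.09 [ 0.7797238 -0.0338797  0.09     ] 0.10379176472065002 [178.00852842 175.58880344] [array([0.779, 0.023, 0.09 ]), array([ 0.726, -0.009,  0.09 ]), array([ 0.72 , -0.035,  0.09 ])]
```

>>> play_rows --motion '[[[0.6,0,0,-4,0,0,0],[0.6,0,0,-8,0,0,0],[0.6,1,6,-11,0.2,0.2,15],[0.6,2,12,-11,0.2,0.2,30],[0.6,3,18,-11,0.2,0.2,45],[0.6,3,24,-11,0.2,0.2,60],[0.6,2.6,29.9,-11,0.2,0.2,76.5],[0.6,2.6,29.9,-11,0.2,0.2,76.5],[0.6,2.6,29.9,-11,0.2,0.2,76.5],[0.6,2.6,29.9,-9,0.2,0.2,76.5],[0.6,2.6,29.9,-7,0.2,0.2,76.5],[0.6,2.6,29.9,-7,0.2,0.2,76.5]]]'

```text
t: 9.52
tool_pos: [0.694, 0.0298, 0.0779]
tool_rot: [-2.733, -1.541, 0.007]
contact_force: [-0.7, -0.6, -1.6]
opening: 0.0274
```

```bash
python3 - <<'E'
from go import *
s=img('scene','s4.png');d=img('top','t4.png')
go(696.5,29.7,27,-31.2)
b=cv2.resize(s['color'][130:290,110:320][:,:,::-1],None,fx=3.6,fy=3.6);cv2.imwrite('pics/c4.png',b)
E
```

```text
shift [0.01 0.03 5.42] turn [-0.03 -0.02  0.02] jaw now -31.2 q6 0.48 t 9.62 pos [696.2  29.7  81.2] open 0.0276 F [-0.   0.6 -0.4]
```

View pics/c4.png

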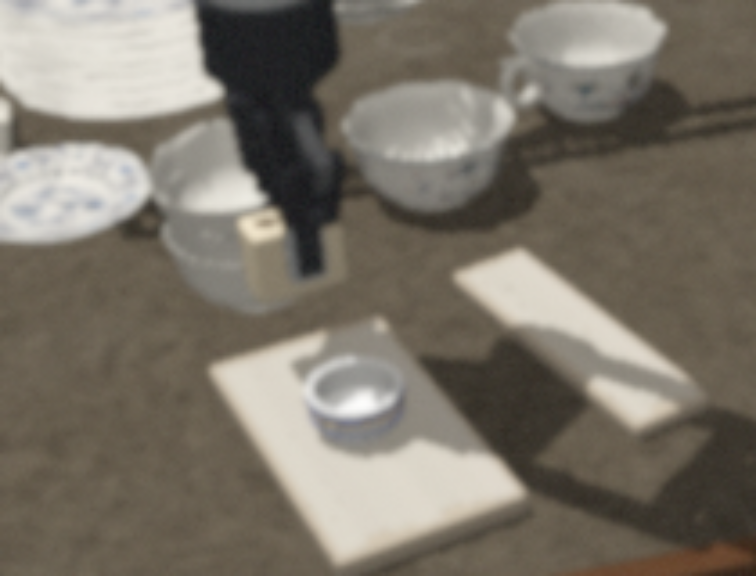

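The scene shows the prop held upright above the far end, with the stacked bowls well clear behind it. Lowering it.

>>> play_rows --motion '[[[0.6,0,0,2.5,0,0,0],[0.6,0,0,4.2,0,0,0],[0.6,0,0,5,0,0,0],[0.6,0,0,5.4,0,0,0],[0.6,0,0,5.45,0,0,0],[0.1,0,0,5.45,0,0,0],[0.1,0,0,5.45,0,0,0],[0.1,0,0,4,0,0,0],[0.1,0,0,0,0,0,0],[0.1,0,0,-4,0,0,0],[0.1,0,0,-6,0,0,0]]]'

```text
t: 11.0
tool_pos: [0.6987, 0.0292, 0.1463]
tool_rot: [2.734, 1.54, 0.01]
contact_force: [-0.2, 0.1, 0.2]
opening: 0.0384
```

```bash
python3 - <<'E'
from go import *
go(394.7,-213,90,34.4)
E
```

```text
shift [-36.48 -13.49   5.41] turn [ 4.50e-01  2.00e-02 -6.56e+01] jaw now -31.2 q6 0.48 t 11.0 pos [698.7  29.2 146.3] open 0.0384 F [-0.2  0.1  0.2]
```

>>> play_rows --motion '[[[-0.3,-36.48,-13.5,2,0.4,0,-65.6],[-0.3,-36.48,-13.5,2,0.4,0,-65.6],[-0.3,-36.48,-13.5,2,0.4,0,-65.6],[-0.3,-36.48,-13.5,2,0.4,0,-65.6],[-0.3,-36.48,-13.5,2,0.4,0,-65.6],[-0.3,-36.48,-13.5,2,0.4,0,-65.6],[-0.3,-36.48,-13.5,3,0.4,0,-65.6],[-0.3,-36.48,-13.5,5.4,0.4,0,-65.6],[-0.3,-36.48,-13.5,5.4,0.4,0,-65.6],[-0.3,-36.48,-13.5,5.4,0.4,0,-65.6]]]'

```text
t: 12.25
tool_pos: [0.3951, -0.2131, 0.0908]
tool_rot: [1.464, 2.778, -0.0]
contact_force: [0.4, -0.5, -0.0]
opening: 0.0553
```

```bash
python3 - <<'E'
from go import *
s=img('scene','s5.png');d=img('top','t5.png')
go(394.7,-213,10,34.4)
o=np.zeros((420,800,3),np.uint8);a=cv2.resize(d['color'][120:250,130:250][:,:,::-1],None,fx=3.2,fy=3.2);b=cv2.resize(s['color'][130:280,150:400][:,:,::-1],None,fx=1.6,fy=1.6)
o[:416,:384]=a;o[:b.shape[0],386:386+b.shape[1]]=b;cv2.imwrite('pics/c5.png',o)
E
```

```text
shift [ 0.09 -0.06  8.13] turn [0.06 0.15 0.04] jaw now 34.4 q6 -1.26 t 12.35 pos [ 395.6 -213.3   91.3] open 0.0556 F [-0.1 -0.8  0.2]
```

View pics/c5.png

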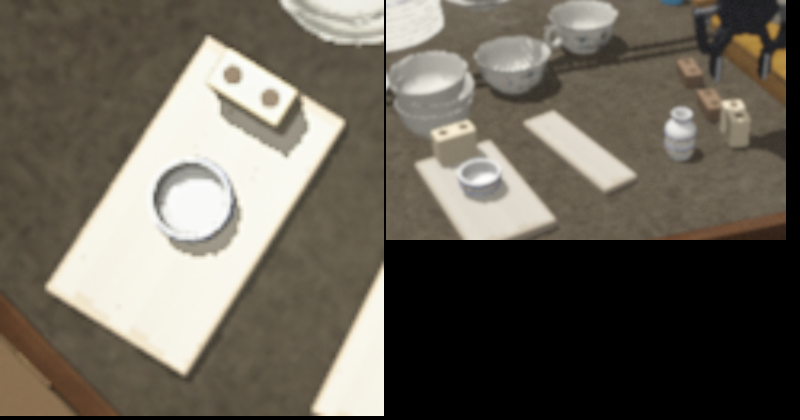

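The first prop stands square across the far end, with its core mouths at crop (233,75) and (270,98). The bowl is untouched.

>>> play_rows --motion '[[[-0.3,0.1,-0.1,3,0,0,0],[-0.3,0.1,-0.1,6,0,0,0],[-0.3,0.1,-0.1,7.6,0,0,0],[-0.3,0.1,-0.1,8.0,0,0,0],[-0.3,0.1,-0.1,8.0,0,0,0],[0.1,0.1,-0.1,8.0,0,0,0],[0.6,0.1,-0.1,8.0,0,0,0],[0.6,0.1,-0.1,8.0,0,0,0],[0.6,0.1,-0.1,8.0,0,0,0]]]' --newtons 40

```text
t: 13.48
tool_pos: [0.3952, -0.2138, 0.0124]
tool_rot: [1.462, 2.775, -0.001]
contact_force: [-0.3, -0.1, 5.1]
opening: 0.0273
```

```bash
python3 - <<'E'
from go import *
d=dict(np.load('pics/t5.npz'))
print('prop exp',proj(d,(.6965,.0297,.060)),'obs 208.6 147.0',ray(d,208.6,147.0,.06)*1000)
# bowl: ring ellipse by blueish/dark outline
c=d['color'][120:250,130:250].astype(int)
m=((c[:,:,2]-c[:,:,0])>-2).astype(np.uint8)
m[:, :40]=0;m[:,85:]=0;m[:45]=0;m[82:]=0
p=np.argwhere(m)[:,::-1].astype(np.float32)
(u,v),r=cv2.minEnclosingCircle(p);print(len(p),u+130,v+120,r,ray(d,u+130,v+120,.043)*1000)
u_=np.array([np.cos(np.radians(-31.2)),np.sin(np.radians(-31.2))])
C=np.array([627.2,71.7]);print(C-81*u_)
go(*(C-81*u_),100,-31.2)
E
```

```text
prop exp [208.75398485 147.18651224] obs 208.6 147.0 [696.8755279   30.01679319  60.        ]
295 189.38888931274414 182.05555725097656 13.545860290527344 [626.97987121  70.06982151  43.        ]
[557.91549493 113.66018776]
shift [17.76 31.96 -8.79] turn [ 0.23  0.18 65.65] jaw now 34.4 q6 -1.26 t 13.47 pos [ 395.2 -213.8   12.4] open 0.0273 F [-0.3 -0.1  5.1]
```

>>> play_rows --motion '[[[0.6,0,0,-4,0,0,0],[0.6,0,0,-9,0,0,0],[0.6,0,0,-12,0,0,0],[0.6,3,6,-12,0.2,0.2,13],[0.6,6,12,-12,0.2,0.2,26],[0.6,10,18,-12,0.2,0.2,39],[0.6,14,25,-12,0.2,0.2,52],[0.6,17.76,31.96,-11,0.2,0.2,65.6],[0.6,17.76,31.96,-9,0.2,0.2,65.6],[0.6,17.76,31.96,-7,0.2,0.2,65.6],[0.6,17.76,31.96,-7,0.2,0.2,65.6],[0.6,17.76,31.96,-7,0.2,0.2,65.6]]]'

```text
t: 14.98
tool_pos: [0.5575, 0.1134, 0.0817]
tool_rot: [-2.735, -1.545, 0.001]
contact_force: [-0.4, 0.5, -0.7]
opening: 0.0272
```

```bash
python3 - <<'E'
from go import *
s=img('scene','s6.png')
go(557.9,113.7,27.4,-31.2)
b=cv2.resize(s['color'][130:290,110:320][:,:,::-1],None,fx=3.6,fy=3.6);cv2.imwrite('pics/c6.png',b)
E
```

```text
shift [ 0.05 -0.05  5.52] turn [ 0.04 -0.03  0.05] jaw now -31.2 q6 0.61 t 15.03 pos [558.  113.   82.6] open 0.0274 F [-0.3  0.7 -0.3]
```

View pics/c6.png

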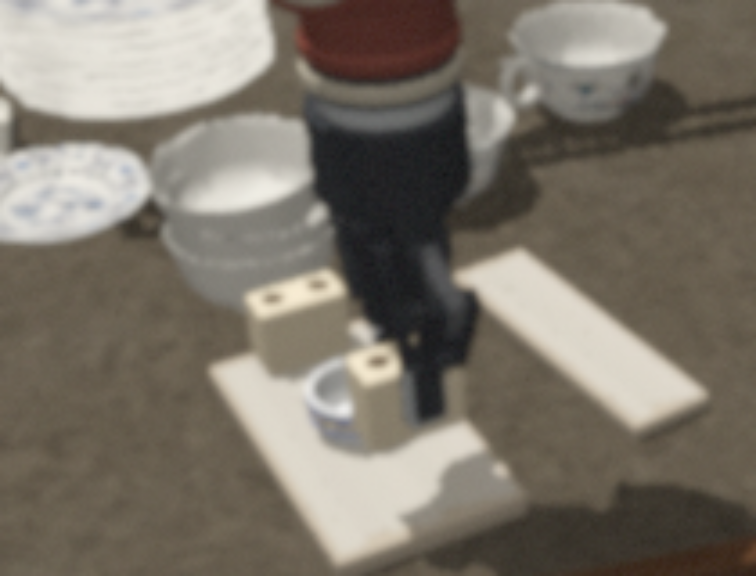

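The second prop is held upright above the near end and the bowl is clear. Lowering it.

>>> play_rows --motion '[[[0.6,0.05,0,2.5,0,0,0],[0.6,0.05,0,4.2,0,0,0],[0.6,0.05,0,5,0,0,0],[0.6,0.05,0,5.45,0,0,0],[0.6,0.05,0,5.5,0,0,0],[0.1,0.05,0,5.5,0,0,0],[0.1,0.05,0,5.5,0,0,0],[0.1,0.05,0,4,0,0,0],[0.1,0.05,0,0,0,0,0],[0.1,0.05,0,-4,0,0,0],[0.1,0.05,0,-7,0,0,0]]]'

```text
t: 16.4
tool_pos: [0.5592, 0.1135, 0.1562]
tool_rot: [2.734, 1.543, 0.007]
contact_force: [-0.2, 0.6, 0.5]
opening: 0.0386
```

```bash
python3 - <<'E'
from go import *
go(569.9,-71.4,80,64.5)
E
```

```text
shift [-15.29  10.45   7.62] turn [ 7.000e-02 -2.900e-01  8.435e+01] jaw now -31.1 q6 0.61 t 16.4 pos [559.2 113.5 156.2] open 0.0386 F [-0.2  0.6  0.5]
```

>>> play_rows --motion '[[[-0.6,-5,4,0,0,0,10],[-0.7,-11,8,0,0,0,21],[-0.7,-15.3,10.45,0,0,0,32],[-0.7,-15.3,10.45,0,0,0,43],[-0.7,-15.3,10.45,2,0,0,54],[-0.7,-15.3,10.45,4,0,0,65],[-0.7,-15.3,10.45,7,0,0,76],[-0.7,-15.3,10.45,7.6,0,-0.3,84.3],[-0.7,-15.3,10.45,7.6,0,-0.3,84.3],[-0.7,-15.3,10.45,7.6,0,-0.3,84.3]]]'

```text
t: 17.65
tool_pos: [0.5707, -0.0716, 0.0818]
tool_rot: [3.064, -0.688, 0.004]
contact_force: [0.1, -0.1, 0.5]
opening: 0.0725
```

```bash
python3 - <<'E'
from go import *
s=img('scene','s7.png');d=img('top','t7.png')
go(569.9,-71.4,1,64.5)
o=np.zeros((420,800,3),np.uint8);a=cv2.resize(d['color'][120:250,130:250][:,:,::-1],None,fx=3.2,fy=3.2);b=cv2.resize(s['color'][130:280,150:400][:,:,::-1],None,fx=1.6,fy=1.6)
o[:416,:384]=a;o[:b.shape[0],386:386+b.shape[1]]=b;cv2.imwrite('pics/c7.png',o)
E
```

```text
shift [-0.1   0.01  8.06] turn [ 0.02 -0.16  0.15] jaw now -115.4 q6 1.76 t 17.75 pos [570.6 -71.6  81.6] open 0.0729 F [-0.   0.4 -0.5]
```

View pics/c7.png

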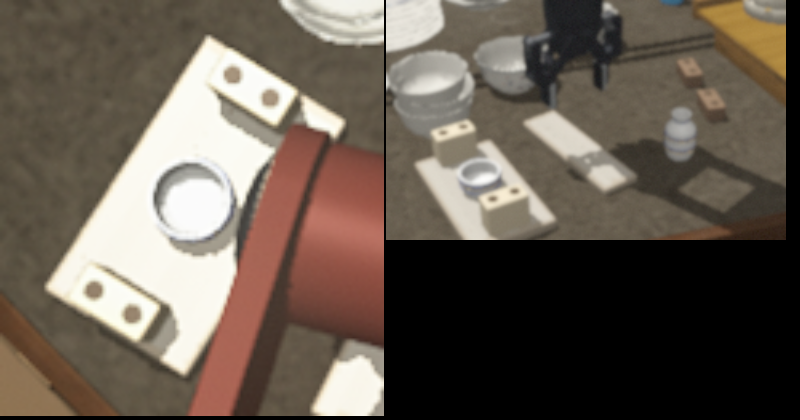

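Both props stand square at their ends, with core mouths at crop (93,290)/(132,313) and (233,75)/(270,98). The gripper is over the middle of the bat. Descending to grip the bat.

>>> play_rows --motion '[[[-0.7,-0.1,0,3,0,0,0.1],[-0.7,-0.1,0,6,0,0,0.1],[-0.7,-0.1,0,7.4,0,0,0.1],[-0.7,-0.1,0,7.9,0,0,0.1],[-0.7,-0.1,0,7.9,0,0,0.1],[-0.3,-0.1,0,7.9,0,0,0.1],[0.2,-0.1,0,7.9,0,0,0.1],[0.2,-0.1,0,7.9,0,0,0.1],[0.2,-0.1,0,7.9,0,0,0.1]]]' --newtons 80

```text
t: 18.88
tool_pos: [0.5711, -0.0717, 0.0047]
tool_rot: [3.063, -0.692, 0.008]
contact_force: [-2.2, 0.2, 6.4]
opening: 0.0509
```

```bash
python3 - <<'E'
from go import *
s=img('scene','s8.png')
go(627.2,71.7,120,58.8)
b=cv2.resize(s['color'][130:290,190:400][:,:,::-1],None,fx=3.6,fy=3.6);cv2.imwrite('pics/c8.png',b)
E
```

```text
shift [ -1.04 -15.35 -11.53] turn [-0.01 -0.3   5.75] jaw now -115.4 q6 1.76 t 18.93 pos [571.2 -71.7   4.7] open 0.0505 F [-2.   0.2  6.1]
```

View pics/c8.png

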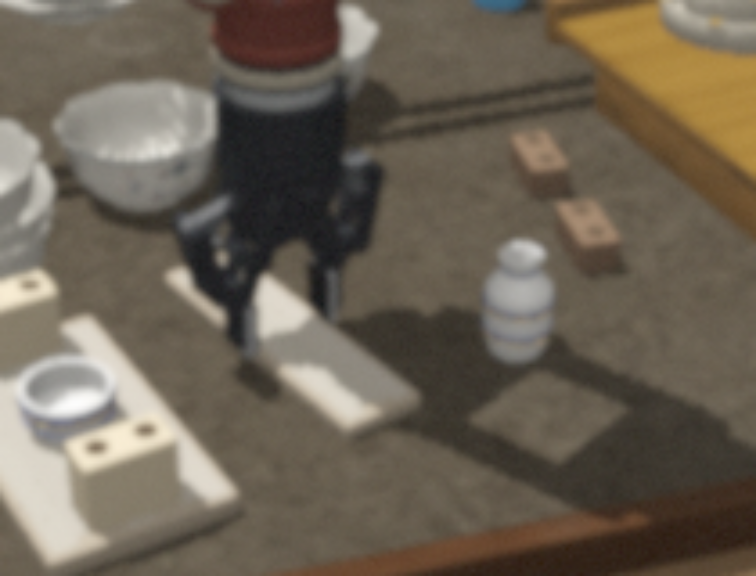

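The pads are on either side of the bat's middle. I'll lift it a little and check that it hangs level.

>>> play_rows --motion '[[[0.2,0,0,-2,0,0,0],[0.2,0,0,-4,0,0,0],[0.2,0,0,-7,0,0,0],[0.2,0,0,-10,0,0,0],[0.2,0,0,-12,0,0,0],[0.2,0,0,-12,0,0,0]]]'

```text
t: 19.68
tool_pos: [0.5721, -0.0718, 0.1276]
tool_rot: [3.063, -0.691, 0.016]
contact_force: [1.0, 1.0, -2.3]
opening: 0.0506
```

```bash
python3 - <<'E'
from go import *
s=img('scene','s9.png');d=img('top','t9.png')
go(627.2,71.7,120,58.8)
b=cv2.resize(s['color'][100:260,190:400][:,:,::-1],None,fx=3.6,fy=3.6);cv2.imwrite('pics/c9.png',b)
E
```

```text
shift [ -0.99 -15.36   0.4 ] turn [ 0.01 -0.24  5.76] jaw now -115.4 q6 1.76 t 19.77 pos [570.1 -71.3 124.1] open 0.0509 F [ 1.  -0.7 -2.9]
```

View pics/c9.png

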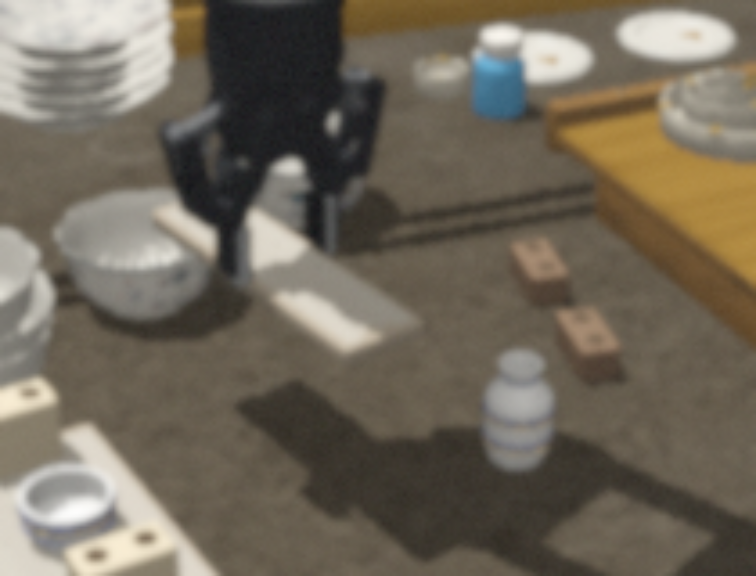

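```bash
python3 - <<'E'
from go import *
d=dict(np.load('pics/s9.npz'))
C=np.array([570.1,-71.3]);a=np.radians(-25.4);u=np.array([np.cos(a),np.sin(a)]);v=np.array([-u[1],u[0]])
for i,j in((1,1),(1,-1),(-1,-1),(-1,1)):
    p=C+100*i*u+27*j*v; print(i,j,proj(d,np.array([*p,131])/1000).round(1))
t=dict(np.load('pics/t9.npz')); print(proj(t,(.5701,-.0713,.131)))
E
```

```text
1 1 [230.9 159.3]
1 -1 [251.5 152.7]
-1 -1 [307.6 189.2]
-1 1 [285.5 197.9]
[257.25367352 208.47601998]
```

The bat hangs level: its corners are within about 2 px of the level prediction. Moving it over the shelf.

>>> play_rows --motion '[[[0.2,-0.3,-3.5,0,0,0,1.5],[0.2,-0.5,-7,0,0,0,3],[0.2,-0.7,-10.5,0,0,0,4.5],[0.2,-0.99,-13.5,0,0,-0.2,5.76],[0.2,-0.99,-15.36,0,0,-0.2,5.76],[0.2,-0.99,-15.36,0.5,0,-0.2,5.76],[0.2,-0.99,-15.36,1.5,0,-0.2,5.76],[0.2,-0.99,-15.36,2.5,0,-0.2,5.76],[0.2,-0.99,-15.36,3,0,-0.2,5.76],[0.2,-0.99,-15.36,3,0,-0.2,5.76]]]'

```text
t: 21.02
tool_pos: [0.6267, 0.0712, 0.0932]
tool_rot: [3.025, -0.846, -0.001]
contact_force: [-0.4, 0.0, -2.3]
opening: 0.0504
```

```bash
python3 - <<'E'
from go import *
s=img('scene','s10.png');d=img('top','t10.png')
go(627.2,71.7,65,58.8)
b=cv2.resize(s['color'][100:290,130:330][:,:,::-1],None,fx=3,fy=3);a=cv2.resize(d['color'][110:255,130:255][:,:,::-1],None,fx=1.6,fy=1.6)
o=np.zeros((570,800,3),np.uint8);o[:570,:600]=b;o[:232,600:800]=a
cv2.imwrite('pics/c10.png',o)
E
```

```text
shift [-0.04 -0.01  2.93] turn [-0.01 -0.06 -0.02] jaw now -121.2 q6 2.11 t 21.12 pos [627.4  71.4  94.3] open 0.0507 F [-0.  -0.2 -2.5]
```

View pics/c10.png

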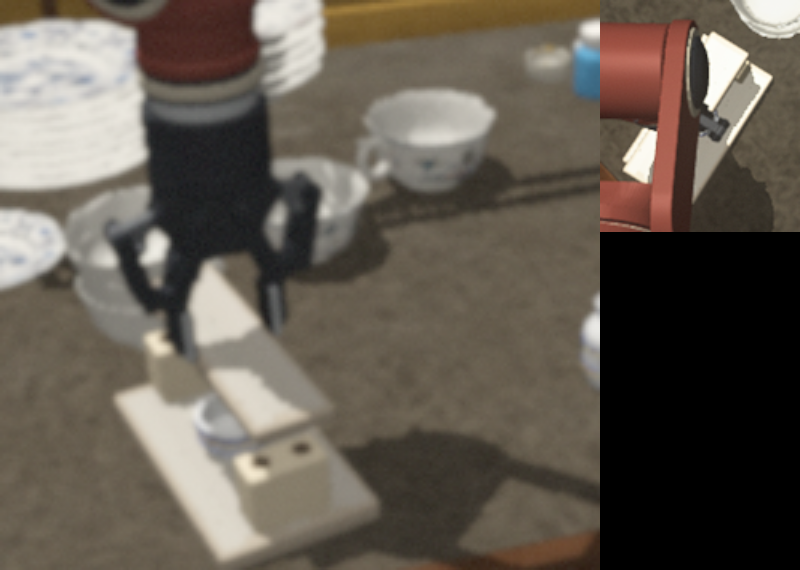

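The bat is in line over both props, and the bowl is clear beneath it. Setting it down.

>>> play_rows --motion '[[[0.2,0,0,1.2,0,0,0],[0.2,0,0,2.2,0,0,0],[0.2,0,0,2.7,0,0,0],[0.2,0,0,2.95,0,0,0],[0.2,0,0,2.95,0,0,0],[0.2,0,0,2.95,0,0,0]]]'

```text
t: 21.88
tool_pos: [0.6277, 0.0714, 0.0649]
tool_rot: [-3.026, 0.845, -0.003]
contact_force: [-0.1, 0.1, -2.4]
opening: 0.0504
```

```bash
python3 - <<'E'
from go import *
s=img('scene','s11.png')
go(627.2,71.7,65,58.8)
b=cv2.resize(s['color'][100:290,130:330][:,:,::-1],None,fx=3,fy=3)
cv2.imwrite('pics/c11.png',b)
E
```

```text
shift [-0.06  0.   -0.01] turn [-0.03 -0.1  -0.02] jaw now -121.2 q6 2.11 t 21.93 pos [627.7  71.4  64.9] open 0.051 F [ 0.2  0.2 -2.6]
```

View pics/c11.png

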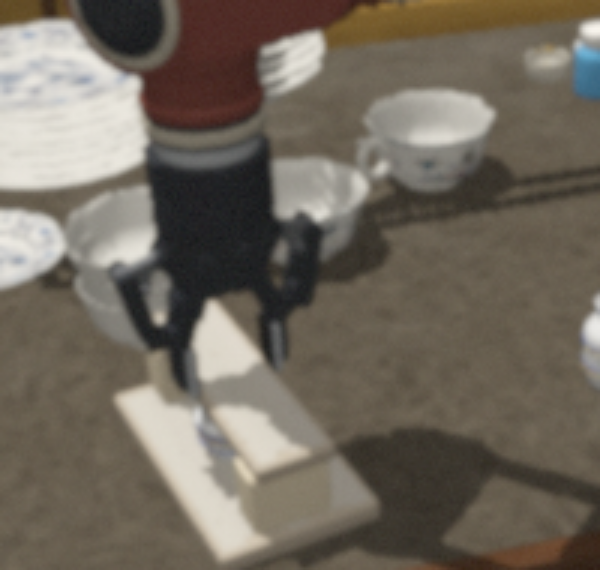

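It's almost down: the wrist still reads the bat's weight at -2.5 N. A little lower.

>>> play_rows --motion '[[[0.2,0,0,0.1,0,0,0],[0.2,0,0,0.15,0,0,0],[0.2,0,0,0.15,0,0,0]]]'

```text
t: 22.3
tool_pos: [0.6278, 0.0714, 0.0648]
tool_rot: [3.026, -0.845, 0.002]
contact_force: [-4.9, 0.0, 6.7]
opening: 0.0507
```

It's on the props. Releasing.

>>> play_rows --motion '[[[-0.5,0,0,0,0,0,0],[-0.6,0,0,0,0,0,0],[-0.6,0,0,0,0,0,0],[-0.6,0,0,-3,0,0,0],[-0.6,0,0,-7,0,0,0],[-0.6,0,0,-11,0,0,0]]]'

```text
t: 23.05
tool_pos: [0.6274, 0.0715, 0.1755]
tool_rot: [3.025, -0.845, 0.002]
contact_force: [1.0, -0.6, 0.8]
opening: 0.0684
```

```bash
python3 - <<'E'
from go import *
for j in (0,30,60,90,120): go(446.6,-137.8,120,j)
E
```

```text
shift [-4.62 27.27  5.55] turn [-2.000e-02 -6.000e-02  5.879e+01] jaw now -121.2 q6 2.11 t 23.05 pos [627.4  71.5 175.5] open 0.0684 F [ 1.  -0.6  0.8]
shift [-4.62 27.27  5.55] turn [-1.000e-02 -6.000e-02  2.879e+01] jaw now -121.2 q6 2.11 t 23.05 pos [627.4  71.5 175.5] open 0.0684 F [ 1.  -0.6  0.8]
shift [-4.62 27.27  5.55] turn [ 0.01 -0.06 -1.21] jaw now -121.2 q6 2.11 t 23.05 pos [627.4  71.5 175.5] open 0.0684 F [ 1.  -0.6  0.8]
shift [-4.62 27.27  5.55] turn [ 2.000e-02 -6.000e-02 -3.121e+01] jaw now -121.2 q6 2.11 t 23.05 pos [627.4  71.5 175.5] open 0.0684 F [ 1.  -0.6  0.8]
shift [-4.62 27.27  5.55] turn [ 4.000e-02 -5.000e-02 -6.121e+01] jaw now -121.2 q6 2.11 t 23.05 pos [627.4  71.5 175.5] open 0.0684 F [ 1.  -0.6  0.8]
```

>>> play_rows --motion '[[[-0.6,-4.62,27.27,0,0,0,0],[-0.6,-4.62,27.27,1,0,0,0],[-0.6,-4.62,27.27,2,0,0,0],[-0.6,-4.62,27.27,3,0,0,0],[-0.6,-4.62,27.27,5,0,0,0],[-0.6,-4.62,27.27,5.5,0,0,0],[-0.6,-4.62,27.27,5.5,0,0,0],[-0.6,-4.62,27.27,5.5,0,0,0]]]'

```text
t: 24.05
tool_pos: [0.448, -0.1374, 0.1217]
tool_rot: [3.026, -0.843, 0.005]
contact_force: [0.3, 0.6, 0.5]
opening: 0.0682
```

```bash
python3 - <<'E'
from go import *
from seg import *
s=img('scene','s12.png');d=img('top','t12.png')
go(446.6,-137.8,8,58.8)
for q in blobs(d,(140,125,240,240)): print(rect(d,q,.072),rect(d,q,.015))
b=cv2.resize(s['color'][130:290,130:360][:,:,::-1],None,fx=2,fy=2);a=cv2.resize(d['color'][120:250,130:240][:,:,::-1],None,fx=3,fy=3)
o=np.zeros((400,800,3),np.uint8);o[:320,:460]=b;o[:390,465:795]=a
cv2.imwrite('pics/c12.png',o)
E
```

```text
shift [-0.12  0.1  11.36] turn [-0.01 -0.16  0.08] jaw now -121.1 q6 1.66 t 24.15 pos [ 447.8 -137.5  121.6] open 0.068 F [-0.2 -0.3 -0.1]
(array([621.4,  62.1]), array([199.2, 103.2]), -31.3) (array([627.2,  71.8]), array([212.1, 109.8]), -31.3)
(array([731.7, -14.6]), array([34. , 16.2]), -89.0) (array([744.7,  -9.8]), array([36.1, 17.3]), -89.0)
```

View pics/c12.png

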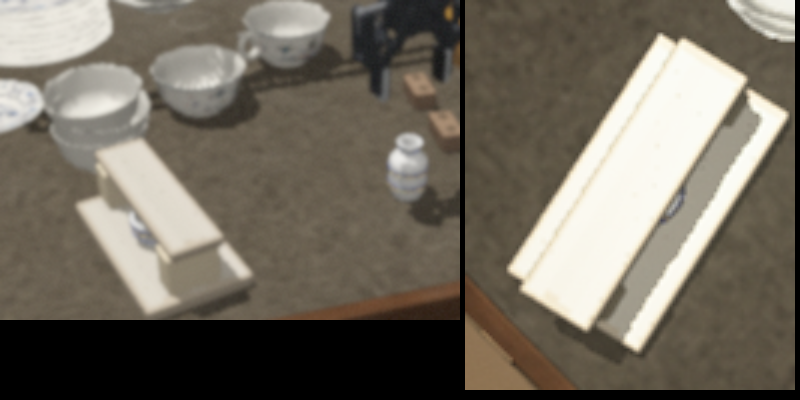

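```bash
python3 - <<'E'
from go import *
d=dict(np.load('pics/t12.npz'))
P=[ray(d,465*0+(x-465)/3+130,y/3+120,.072)*1000 for x,y in((680,38),(747,76),(590,330),(522,290))]
P=np.array(P);print(P.round(1),P.mean(0))
e=P[0]-P[3];f=P[1]-P[2];print(np.degrees(np.arctan2(e[1],e[0])),np.degrees(np.arctan2(f[1],f[0])),np.linalg.norm(e))
E
```

```text
[[723.3  42.7  72. ]
 [698.5  -2.1  72. ]
 [528.7  97.7  72. ]
 [554.5 142.5  72. ]] [626.23067036  70.20281543  72.        ]
-30.584260546553864 -30.43899587890897 196.13669278245348
```

>>> play_rows --motion '[[[-0.6,-0.1,0.1,4,0,0,0],[-0.6,-0.1,0.1,8,0,0,0],[-0.6,-0.1,0.1,10.4,0,0,0],[-0.6,-0.1,0.1,11.2,0,0,0],[-0.6,-0.1,0.1,11.3,0,0,0],[-0.2,-0.1,0.1,11.3,0,0,0],[0.3,-0.1,0.1,11.3,0,0,0],[0.3,-0.1,0.1,11.3,0,0,0],[0.3,-0.1,0.1,11.3,0,0,0]]]' --newtons 30

```text
t: 25.28
tool_pos: [0.448, -0.1385, 0.0101]
tool_rot: [3.025, -0.843, 0.009]
contact_force: [0.4, 0.6, 6.2]
opening: 0.041
```

```bash
python3 - <<'E'
from go import *
s=img('scene','s13.png')
go(627.2,71.7,140,58.8)
b=cv2.resize(s['color'][130:260,250:420][:,:,::-1],None,fx=4,fy=4)
cv2.imwrite('pics/c13.png',b)
E
```

```text
shift [  4.55 -27.27 -12.95] turn [-0.03 -0.32  0.08] jaw now -121.1 q6 1.66 t 25.32 pos [ 448.  -138.5   10.1] open 0.0414 F [-0.4  0.6  5.7]
```

View pics/c13.png

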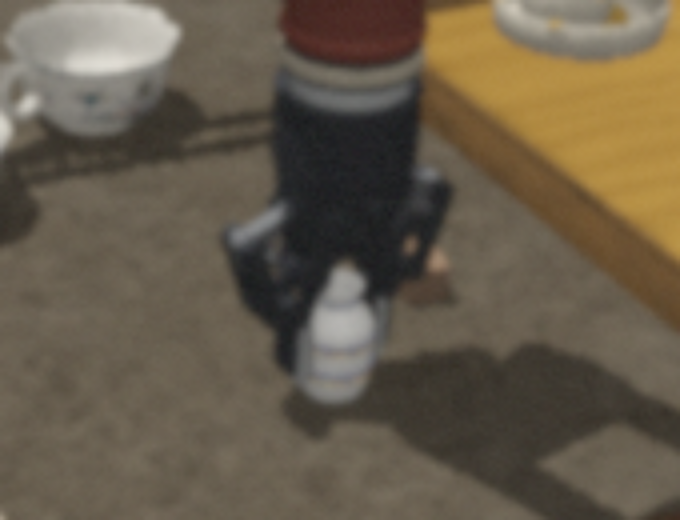

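The vase is held upright between the pads. Carrying it to the bat.

>>> play_rows --motion '[[[0.3,0,0,-4,0,0,0],[0.3,0,0,-8,0,0,0],[0.3,1,-3,-12,0,0,0],[0.3,2,-8,-14,0,0,0],[0.3,3,-13,-14,0,0,0],[0.3,3.6,-18,-14,0,0,0],[0.3,4.2,-23,-14,0,0,0],[0.3,4.5,-26,-14,0,-0.3,0],[0.3,4.5,-27.2,-13,0,-0.3,0],[0.3,4.5,-27.2,-12,0,-0.3,0],[0.3,4.5,-27.2,-11,0,-0.3,0],[0.3,4.5,-27.2,-10,0,-0.3,0],[0.3,4.5,-27.2,-10,0,-0.3,0],[0.3,4.5,-27.2,-10,0,-0.3,0]]]'

```text
t: 27.08
tool_pos: [0.6267, 0.071, 0.1108]
tool_rot: [-3.026, 0.843, -0.001]
contact_force: [-0.1, -0.4, -0.8]
opening: 0.0413
```

```bash
python3 - <<'E'
from go import *
s=img('scene','s14.png')
go(627,71.4,82.5,58.8)
b=cv2.resize(s['color'][130:290,130:330][:,:,::-1],None,fx=3.5,fy=3.5)
cv2.imwrite('pics/c14.png',b)
E
```

```text
shift [-0.01 -0.03  2.86] turn [-0.06 -0.06  0.06] jaw now -121.1 q6 2.11 t 27.12 pos [626.9  71.1 111.1] open 0.0409 F [-0.3 -0.  -1.8]
```

View pics/c14.png

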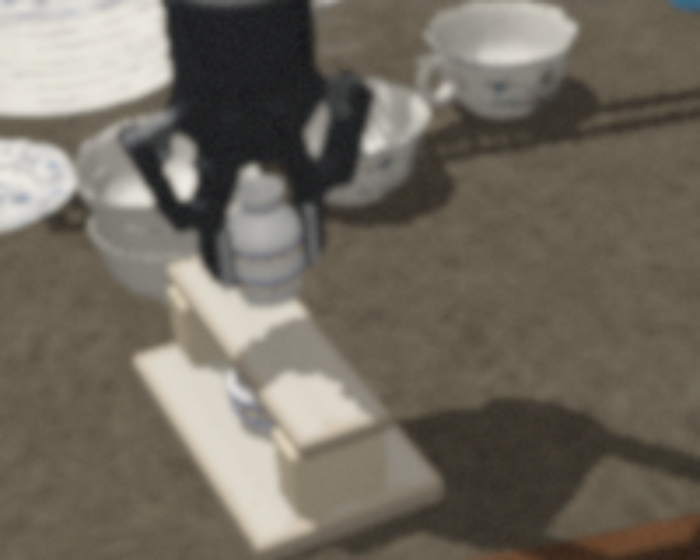

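The vase is upright above the middle of the bat. Lowering it slowly.

>>> play_rows --motion '[[[0.3,0,0,1.2,0,0,0],[0.3,0,0,2.1,0,0,0],[0.3,0,0,2.6,0,0,0],[0.3,0,0,2.8,0,0,0],[0.3,0,0,2.85,0,0,0],[0.3,0,0,2.85,0,0,0]]]'

```text
t: 27.88
tool_pos: [0.6272, 0.0711, 0.0829]
tool_rot: [-3.025, 0.843, -0.003]
contact_force: [-0.1, -0.2, -0.7]
opening: 0.0409
```

>>> play_rows --motion '[[[0.3,0,0,0.05,0,0,0],[0.3,0,0,0.1,0,0,0],[0.3,0,0,0.1,0,0,0]]]'

```text
t: 28.25
tool_pos: [0.6274, 0.0711, 0.0822]
tool_rot: [-3.025, 0.843, -0.004]
contact_force: [-0.2, 0.2, -0.4]
opening: 0.041
```

>>> play_rows --motion '[[[0.3,0,0,0.05,0,0,0],[0.3,0,0,0.07,0,0,0],[0.3,0,0,0.07,0,0,0]]]'

```text
t: 28.62
tool_pos: [0.6275, 0.0711, 0.0822]
tool_rot: [-3.025, 0.843, -0.004]
contact_force: [-3.9, -0.0, 5.5]
opening: 0.0411
```

Contact. Releasing slowly and retreating straight up.

>>> play_rows --motion '[[[0.1,0,0,0,0,0,0],[-0.1,0,0,0,0,0,0],[-0.3,0,0,0,0,0,0],[-0.5,0,0,0,0,0,0],[-0.6,0,0,0,0,0,0],[-0.6,0,0,-2,0,0,0],[-0.6,0,0,-5,0,0,0],[-0.6,0,0,-9,0,0,0],[-0.6,0,0,-13,0,0,0],[-0.6,-4,10,-14,0,0,0],[-0.6,-5,20,-14,0,0,0],[-0.6,-5,28,-14,0,0,0],[-0.6,-5,28,-14,0,0,0],[-0.6,-5,28,-14,0,0,0]]]'

```text
t: 30.38
tool_pos: [0.4383, -0.1445, 0.2236]
tool_rot: [3.026, -0.846, 0.008]
contact_force: [0.5, -0.7, -0.3]
opening: 0.0682
```

```bash
python3 - <<'E'
from go import *
s=img('scene','s15.png');d=img('top','t15.png')
go(627,71.4,82.5)
b=cv2.resize(s['color'][110:290,130:330][:,:,::-1],None,fx=2.2,fy=2.2);a=cv2.resize(d['color'][120:250,130:240][:,:,::-1],None,fx=3.2,fy=3.2)
o=np.zeros((420,800,3),np.uint8);o[:396,:440]=b;o[:416,445:797]=a
cv2.imwrite('pics/c15.png',o)
print('lip exp',(np.array(proj(d,(.6268,.0708,.138)))-[130,120])*3.2+[445,0],(np.array(proj(s,(.6268,.0708,.138)))-[130,110])*2.2)
E
```

```text
shift [  4.75 -28.29  14.16] turn None jaw now -121.4 q6 1.64 t 30.48 pos [ 438.4 -145.1  223.5] open 0.0687 F [0.7 0.5 0.6]
lip exp [605.03058158 181.02372636] [162.31466127 188.23227743]
```

View pics/c15.png

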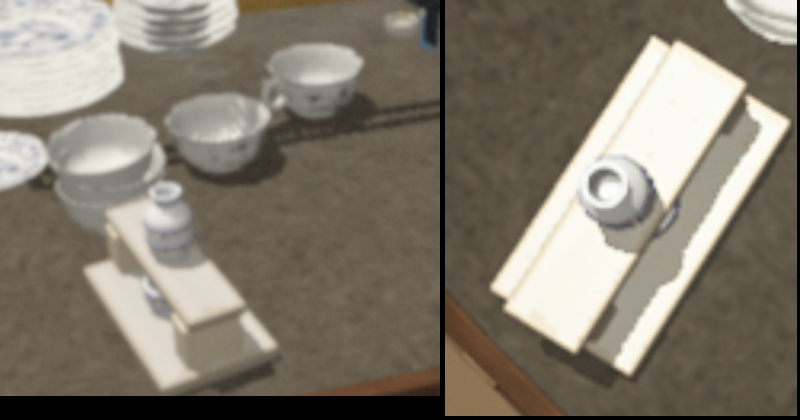

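View pics/s15.png

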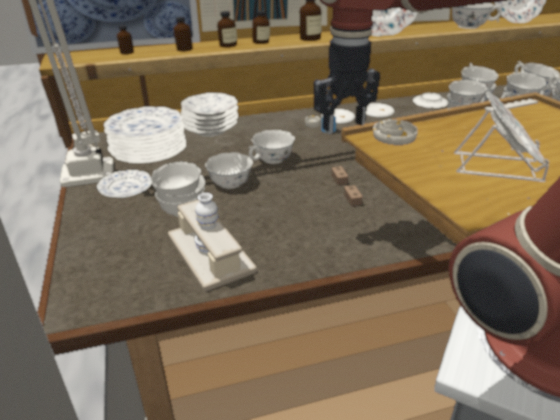

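All the pieces are standing. The vase lip is at crop (606,187), against (605,181) expected for the exact centre, so about 4 mm off at most. Handing in.

```bash
python3 -c "
from station import ctrl
print(ctrl.finish_job())"
```

```text
the job is handed in; nothing more can be done
None
```

The shelf is set in two tiers as asked and handed in at about 30.5 s. I placed the bowl first, then the two tall props, the bat and the vase.

What the last checks showed:
- **Bowl:** upright, about 2 mm from the shelf's centre.
- **Tall props:** both are square across the ends, with their outer faces about 5 mm from the end edge. I measured the far prop within about 0.5 mm of its target. The near prop I checked by eye only.
- **Bat:** centre within about 2 mm of the shelf's centre. It measured within about 1° of the shelf's direction. I checked that it was level while it hung in the gripper; once down, I judged that by eye.
- **Vase:** upright on the bat. The top view puts its lip about 4 mm from the exact centre, and the scene view about 2 px off, part of which is the small offset seen between the two cameras from the start.
- **Left alone:** I didn't touch the short props, the painted bowl or the stacked bowls, and nothing tipped. The short props and bowls look unmoved in the last picture; I didn't re-measure them.

Wrist forces at the end of each move stayed below 10 N, and no check failed.

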